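Find the nut driver that fits the earth nut

ROBOT

A 6-joint arm with a two-finger parallel gripper is mounted at the origin on the work surface. World frame = base frame: x ahead of the robot, y to its left, z up, the work surface at z = 0. Lengths are in mm, angles in rad, forces in N, time in s.
With the tool pointing down it reaches from about 300 to 775 mm from the base axis. Payload 14.6 kg.
Tool frame: the origin (TCP) lies between the finger pads; the fingertips stand 25 mm ahead of it and the grasp point (between the pads) lies 6 mm ahead of it; z points along the fingers, y is the line along which they close (so a half turn about z gives the same grasp; the last joint's range is limited). The gripper opens to 94 mm and grips with 3 to 60 N. Pads are 16 mm wide; open, the fingers measure 119 mm over their backs; the gripper's body (75 mm by 177 mm) begins 78 mm behind the grasp point.
Start: joints at [1.152, 0.3, 1.521, -0, 1.321, -0.067], TCP at [189.52, 516.306, 230.446] pointing down, gripper open.
Joint ranges: [-3.03, 3.03], [-0.79, 2.21], [0.23, 2.52], [-1.04, 4.18], [0, 3.07], [-2.55, 2.55]. Speed limits (rad/s): [2.22, 2.22, 2.57, 3.14, 3.14, 3.14].

INTERFACE

Orientations are given as [roll, pitch, yaw] about the fixed x, y, z axes, in that order (R = Rz(yaw) Ry(pitch) Rx(roll)).
In Python, from cell import manip gives the robot as it stands. The module is installed in compiled form; this text tells all that it offers.
- The arm moves only by the tool step_arm, never from a script. Its argument "series" is one flat list of numbers, 5 for each row, row after row: the shift along the world's x, y, z in mm, then the turn about the world's z in rad, then the closure, from 0 (fully open) to 1 (shut). In form: [dx, dy, dz, spin, jaw, dx, dy, dz, spin, jaw, ...]. A call has 1 to 20 rows; each row shifts and turns the commanded pose from where the row before left it; what a row does not reach is not made up. A row lasts 1/8 s, in which the tool goes at most 62.5 mm and 10.7 degrees, less where a joint would pass 70% of its speed; a pose out of reach is approached as far as the arm can. A call is refused whole if a number of a shift passes 62.5 or a number of a turn 0.188, either way. A call with a gripper value outside its range is refused whole. The fingers move at their own pace and stop on an object; "squeeze" is the grip in N (left out, the last holds). Time passes only in rows, so rows that do not move let the fingers close. It gives the time, the measured TCP pose, the force, the opening and the grip force at its end, in the units of the state.
- manip.read_state(): the state, without advancing time (a new reading comes with each control period).
- manip.camera(name): name is "scene" or "top" or "wrist"; returns (picture, depth): 420x560x3 uint8, blue, green, red; 420x560 float32, mm along the optical axis (not along the pixel's ray), 0 where there is no reading.
- manip.camera_info(name): a dict with "fovy" (degrees; the focal length in pixels is half the picture's height over the tangent of half this angle, whatever the lens; pixels are square), "cx", "cy" (the principal point, pixels), "eye" and "orientation" of the camera in the world. Camera axes: x right, y down, z forward; pixel columns grow to the right and rows downward; lengths in mm; the calibration is good to about 2 mm. A picture is of the moment at which its call begins: read the wrist's pose just before it. camera_info takes no time and is no camera call; for the wrist camera it gives the pose at the moment of the call.
- manip.sign_off(): hands the job in; it is judged then, once.
The state is a dict: "clock": time; "joints": joint angles; "qd": joint speeds; "effort": joint torques, N m; "eef_pos": TCP position; "eef_rot": TCP orientation; "wrist_force": force on the tool from outside, world axes, zero at the start; "moment": the same for the moment, N m; "finger_gap": finger opening in mm; "finger_force": force on a finger pad.
Only numpy, scipy, OpenCV 4.12 (cv2) and the standard library are available. Lean on these libraries where they do the work, as an engineer would, in place of code of your own. Each camera call takes 0.05 s, during which the arm holds its last target. There are 200 camera calls.

TASK

Turn the output knob of the bench power supply fully anticlockwise to its stop. Then find which of the three look-alike nut drivers fits the hex nut on top of the supply by trying them on it; drivers that do not fit go back upright on the blue mat. Finish with the fitting driver pushed fully home over the nut and still gripped: do not let go, and leave the jar, spool and screwdriver where they are.

Things in the scene. Friction and masses are not known exactly. Their poses are not given: they have to be found in the camera images.
- output_knob (a joint): angle of the supply's output knob in rad: 0 = fully anticlockwise (off, hard stop), growing as it is turned clockwise seen from above, up to 4.7; light friction, about 0.05 N m, stays where it is left
- output_knob_grip (a point): the point to grip the black output knob: on its vertical axis, 31 mm above the knob's own underside and 37 mm above the supply's top. The knob is a 44 mm disc, 8 mm high, carrying an upright bar grip 42 mm long, 14 mm wide whose top is 7 mm above this point and whose foot (the disc) is 23 mm below it. x lies along the bar (a white mark is on the -x end) and turns with the knob; z up
- supply: flat grey bench power supply, 180 mm (x) by 280 mm (y) by 55 mm high, fixed to the bench; origin at the centre of its underside, z up. The knob stands 80 mm from its centre towards +y, the nut about 70 mm towards -y
- nut: steel hex nut, cannot turn, on a brass washer (42 mm wide, 3 mm thick). 22 mm across flats, 16 mm high above the washer, top 3 mm chamfered 2.5 mm a side; 11 mm stud end 2.5 mm above it. Only the 25 mm bore goes over it (1.5 mm play a side; flats aligned within about 15 degrees); smaller ones stop about 15 mm higher. Origin: under the washer; z up; x normal to a pair of flats (so are +-60 degrees)
- nut_seat (a point): centre of the washer's top face, where the mouth of the fitting driver comes to rest; 58 mm above the bench, axes as the nut's
- mat: blue repair mat, 180 mm (x) by 300 mm (y), 5 mm thick, fixed on the bench; origin at the centre of its underside; the drivers stand on it
- driver_a: one of three look-alike nut drivers standing mouth down on the mat, order mixed at every start; 70 mm tall, about 160 g. Below: round steel socket, 35 mm diameter, 26 mm high, hex bore 18 mm deep. Above, from 26 to 70 mm: dark hex grip, 24 mm across flats, flats in line with the bore's. Origin: centre of the mouth; z up; x normal to a pair of flats (so are +-60 degrees)
- driver_b: the same outside as driver_a, same origin and axes. The three bores are 14, 18 and 25 mm across flats; which driver has which is not told and cannot be seen while it stands
- driver_c: the same outside as driver_a, same origin and axes. The three bores are 14, 18 and 25 mm across flats; which driver has which is not told and cannot be seen while it stands
- solder_spool: bystander, to be left alone: grey solder spool standing on end, 52 mm diameter, 40 mm high; origin at the centre of its underside
- flux_jar: bystander, to be left alone: white jar with black cap, 44 mm diameter, 45 mm high; origin at the centre of its underside
- screwdriver: bystander, to be left alone: screwdriver lying on the bench beyond the supply's +y side, 160 mm long, black handle about 30 mm thick; origin under its middle, x along it towards the tip

How it is judged:
By the outcome, as a careful person would: the job done as asked, in the order asked, and still so for the second after the job is handed in, while the arm keeps its last pose, push and grip.
It also fails if it takes over 72 s, if anything falls off the work surface, if the arm or the gripper's body presses on something with over 40 N, if the wrist force passes 120 N, or if a joint passes its speed limit or range.

## Working session

There is one attempt and no reset: what is moved stays moved. The work goes in short steps, Python scripts to look and compute and a tool call to move; the robot and the scene stay as the last step left them, time stands still between calls to the robot, and variables do not carry over. Pictures are saved under pics/ and viewed, at most 10 in all, crops included, and the job is handed in when it is done.

Besides the shell and the picture viewer there is one more tool, called by a JSON object that holds its "fn" and its "kwargs", one argument or row to a line. step_arm: Moves the arm, as the interface text tells. Its arguments: {"type":"object","properties":{"series":{"type":"array"},"squeeze":{"type":"number"}},"required":["series"]}

```bash
mkdir -p pics; cat > h.py <<'E'
import numpy as np, cv2
from scipy.spatial.transform import Rotation as R
from cell import manip
def info(n):
    i=manip.camera_info(n); return i
def rot(i):
    o=np.array(i["orientation"],float)
    return o if o.shape==(3,3) else R.from_euler('xyz',o).as_matrix()
def pts(i,d):
    f=210/np.tan(np.radians(i["fovy"])/2); v,u=np.mgrid[:420,:560]
    P=np.stack([(u-i["cx"])/f*d,(v-i["cy"])/f*d,d],-1)
    return P@rot(i).T+np.array(i["eye"])
def ray(i,u,v,z):
    f=210/np.tan(np.radians(i["fovy"])/2)
    r=rot(i)@np.array([(u-i["cx"])/f,(v-i["cy"])/f,1]); e=np.array(i["eye"])
    return e+r*(z-e[2])/r[2]
E
python3 - <<'E'
from h import *
ims=[]
for n in("top","scene"):
    i=info(n);print(n,i)
    p,d=manip.camera(n); np.savez(f"{n}0.npz",p=p,d=d); cv2.imwrite(f"pics/{n}0.png",p)
print(manip.read_state())
E
```

```text
top {'fovy': 48.95495226865542, 'cx': 280.4059394649917, 'cy': 211.12929535426696, 'eye': array([ 356.47630765,   21.2923679 , 1289.87420584]), 'orientation': array([-2.95036491,  0.00724131, -1.56510878])}
scene {'fovy': 42.34999668334254, 'cx': 280.0818807632089, 'cy': 203.30432427290134, 'eye': array([1072.68573444, -655.33757278, 1096.89921858]), 'orientation': array([-2.45744815, -0.0112248 ,  0.60411705])}
{'clock': 0.1, 'joints': array([ 1.15241988e+00,  3.00405102e-01,  1.52150413e+00, -3.72978907e-06,
        1.32066643e+00, -6.65905053e-02]), 'qd': array([ 4.05525695e-05, -2.58110210e-03, -1.20044443e-03, -6.52326794e-04,
       -6.59963749e-04, -2.63950055e-04]), 'effort': array([ 1.11039622e-03, -5.32645833e+01, -3.53288198e+01,  7.09676463e-02,
        2.34395906e-02, -7.46729347e-05]), 'eef_pos': array([189.43500396, 516.13814505, 229.95506272]), 'eef_rot': array([-3.14061159e+00, -6.18056321e-05,  2.78980760e+00]), 'wrist_force': array([-0.40194457,  0.16482767,  0.47059033]), 'moment': array([0.01253027, 0.0189741 , 0.02766376]), 'finger_force': 0.0, 'finger_gap': 94.07517293806299}
```

View pics/top0.png

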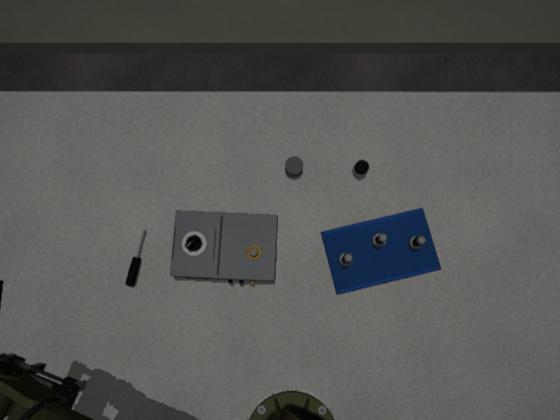

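View pics/scene0.png

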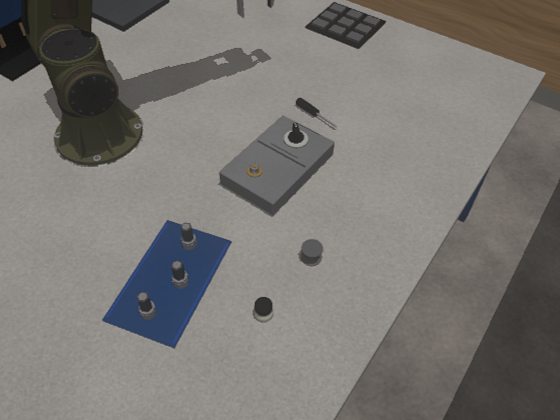

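The top view shows the knob at (195,243), the nut at (254,252) and the drivers' tops at (346,258), (380,239) and (418,241). The spool is at (294,167) and the jar at (361,167). The scene view agrees.

```bash
python3 - <<'E'
from h import *
i=info("top"); D=np.load("top0.npz");p=D['p'];d=D['d']
P=pts(i,d)
for n,u,v,z in[("knob",195,243,63),("nut",254,252,74),("d1",346,258,75),("d2",380,239,75),("d3",418,241,75),("spool",294,167,40),("jar",361,167,45),("screw",135,260,20)]:
    print(n,ray(i,u,v,z).round(),P[v,u].round())
# supply corners
for u,v in[(176,210),(278,214),(275,281),(171,277)]: print(ray(i,u,v,55).round())
cs=[cv2.resize(p[v-30:v+30,u-30:u+30],(400,400),interpolation=cv2.INTER_CUBIC) for u,v in((195,243),(254,252))]
cv2.imwrite("pics/crop1.png",cv2.convertScaleAbs(np.hstack(cs),alpha=1.5))
w=info("wrist");print(w)
E
```

```text
knob [506. 260.  63.] [504. 256.  84.]
nut [482. 101.  74.] [481. 100.  75.]
d1 [ 467. -142.   75.] [ 467. -141.   77.]
d2 [ 518. -233.   75.] [ 518. -233.   74.]
d3 [ 513. -333.   75.] [ 513. -333.   74.]
spool [725.  -6.  40.] [726.  -6.  35.]
jar [ 724. -193.   45.] [ 725. -194.   41.]
screw [463. 432.  20.] [463. 429.  29.]
[597. 317.  55.]
[587.  38.  55.]
[407.  45.  55.]
[416. 321.  55.]
{'fovy': 61.29108785787469, 'cx': 282.23291513895833, 'cy': 212.85906660953904, 'eye': array([115.19016869, 544.40866174, 384.04987582]), 'orientation': array([2.86251629e+00, 1.10380289e-03, 1.21899052e+00])}
```

View pics/crop1.png

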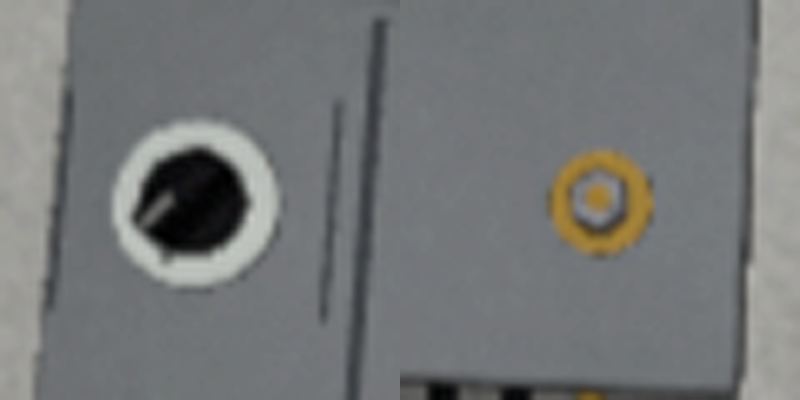

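The crop shows the knob bar with its white mark pointing to the lower left, about 49° off, and the nut on its brass washer.

{"fn": "step_arm", "kwargs": {
  "series": [31, -26, 0, -0.05, 0, 31, -26, 0, -0.05, 0, 31, -26, 0, -0.05, 0, 31, -26, 0, -0.05, 0, 31, -26, 0, -0.05, 0, 31, -26, 0, -0.05, 0, 31, -26, 0, -0.05, 0, 31, -26, 0, -0.05, 0, 31, -26, 0, -0.05, 0, 31, -26, 0, -0.05, 0, 0, 0, 0, 0, 0]
}}

```text
clock: 1.48
eef_pos: [500.7, 254.7, 229.8]
eef_rot: [-3.141, -0.0, 2.287]
wrist_force: [-0.9, -0.1, -0.7]
finger_gap: 93.8
finger_force: 0.0
```

```bash
python3 - <<'E'
from h import *
s=manip.read_state();print(s["eef_pos"],s["eef_rot"])
i=info("wrist"); p,d=manip.camera("wrist"); np.savez("w1.npz",p=p,d=d); cv2.imwrite("pics/w1.png",p)
P=pts(i,d); g=p.max(-1).astype(int)
# bar top: z 85..100
m=((P[...,2]>84)&(P[...,2]<102)&(abs(P[...,0]-505)<50)&(abs(P[...,1]-259)<50)).astype(np.uint8)
n,l,st,c=cv2.connectedComponentsWithStats(m)
k=1+st[1:,4].argmax(); q=P[l==k]; print(st[k],np.median(q,0))
v,u=np.where(l==k); rr=np.array([ray(i,a,b,99-5)[:2] for a,b in zip(u[::5],v[::5])],np.float32)
r=cv2.minAreaRect(rr);print("bar",r)
m2=((P[...,2]>92)&(P[...,2]<102)&(abs(P[...,0]-505)<50)&(abs(P[...,1]-259)<50)); print("top",cv2.minAreaRect(P[m2][:,:2].astype(np.float32)),m2.sum())
E
```

```text
[500.68863924 254.69230445 229.77065613] [-3.14057390e+00 -1.33605001e-04  2.28652576e+00]
[285 181  20  51 822] [506.5548918  264.84704809  98.309881  ]
bar ((507.6125183105469, 263.7741394042969), (13.830785751342773, 44.08457946777344), 45.59111022949219)
top ((507.84136962890625, 263.6939392089844), (13.945269584655762, 40.92473220825195), 46.00020217895508) 791
```

View pics/w1.png

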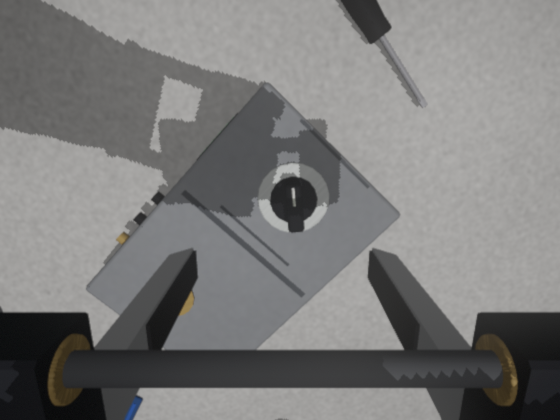

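The wrist view shows the bar grip upright at (295,205) with its white mark. From depth, the bar centre is about (507.5,263.7) and the bar lies at 136°.

{"fn": "step_arm", "kwargs": {
  "series": [3, 4, -25, 0.045, 0, 3.5, 4.5, -25, 0.045, 0, 0, 0, -25, 0, 0, 0, 0, -25, 0, 0, 0, 0, -20, 0, 0, 0, 0, -11, 0, 0, 0, 0, 0, 0, 0.5, 0, 0, 0, 0, 0.9, 0, 0, 0, 0, 0.9, 0, 0, 0, 0, 0.9, 0, 0, 0, 0, 0.9, 0, 0, 0, 0, 0.9],
  "squeeze": 15
}}

```text
clock: 3.02
eef_pos: [506.0, 264.8, 99.5]
eef_rot: [3.142, 0.0, 2.38]
wrist_force: [0.1, 0.4, 0.7]
finger_gap: 37.5
finger_force: 0.0
```

{"fn": "step_arm", "kwargs": {
  "series": [0, 0, 0, 0, 1, 0, 0, 0, 0, 1, 0, 0, 0, 0, 1, 0, 0, 0, 0, 1, 0, 0, 0, 0, 1]
}}

```text
clock: 3.65
eef_pos: [505.5, 264.3, 99.5]
eef_rot: [-3.14, -0.0, 2.38]
wrist_force: [-5.1, -3.9, 4.2]
finger_gap: 13.9
finger_force: 15.0
```

{"fn": "step_arm", "kwargs": {
  "series": [0, 0, 0, 0.15, 1, 0, 0, 0, 0.15, 1, 0, 0, 0, 0.15, 1, 0, 0, 0, 0.15, 1, 0, 0, 0, 0.15, 1, 0, 0, 0, 0.15, 1]
}}

```text
clock: 4.4
eef_pos: [504.9, 263.0, 99.2]
eef_rot: [-3.139, -0.004, -2.999]
wrist_force: [-9.0, -14.5, 7.6]
finger_gap: 16.5
finger_force: 17.3
```

```bash
python3 -c "
from h import *
s=manip.read_state();print(s['moment'],s['wrist_force'],s['eef_rot'],s['joints'],s['finger_gap'])"
```

```text
[-2.73867332  1.39343167 -0.3940613 ] [ -9.02655698 -14.50756762   7.61822774] [-3.13852281 -0.00431204 -2.99920809] [ 0.41665983  0.48368938  1.59102339 -0.00203531  1.07186307 -1.29554935] 16.503322372356756
```

{"fn": "step_arm", "kwargs": {
  "series": [-0.5, -1.5, 0, 0, 1, -0.5, -1.5, 0, 0, 1, 0, 0, 0, 0, 1]
}}

```text
clock: 4.78
eef_pos: [504.7, 262.5, 99.3]
eef_rot: [3.14, -0.0, -3.004]
wrist_force: [-2.9, 5.2, -2.2]
finger_gap: 16.4
finger_force: 16.1
```

```bash
python3 -c "
from h import *
s=manip.read_state();print(s['moment'],s['wrist_force'],s['eef_rot'],s['finger_gap'],s['finger_force'])"
```

```text
[ 1.05440293  0.4205504  -0.35982756] [-2.89147115  5.17069698 -2.23840209] [ 3.14027202e+00 -2.63333543e-04 -3.00383262e+00] 16.3778667553672 16.12493441440165
```

{"fn": "step_arm", "kwargs": {
  "series": [0, 0, 0, 0, 1, 0, 0, 0, 0.05, 1, 0, 0, 0, 0.05, 1, 0, 0, 0, 0, 1],
  "squeeze": 25
}}

```text
clock: 5.28
eef_pos: [505.2, 262.4, 99.3]
eef_rot: [3.14, 0.001, -2.904]
wrist_force: [1.1, 5.7, -3.8]
finger_gap: 17.7
finger_force: 29.0
```

```bash
python3 -c "
from h import *
s=manip.read_state();print(s['moment'],s['wrist_force'],s['eef_rot'],s['finger_gap'],s['finger_force'])"
```

```text
[ 1.0629575  -0.34350824 -0.6455526 ] [ 1.11375579  5.65650311 -3.82716201] [ 3.14031676e+00  9.71662161e-04 -2.90358060e+00] 17.66411095876247 29.00462854653597
```

{"fn": "step_arm", "kwargs": {
  "series": [0, 0, 0, 0, 0.6, 0, 0, 0, 0, 0.3, 0, 0, 0, 0, 0, 0, 0, 0, 0, 0, 0, 0, 20, 0, 0, 0, 0, 30, 0, 0, 0, 0, 40, -0.1, 0, 0, 0, 40, -0.15, 0, -3, -20, 0, -0.15, 0, -3, -20, 0, -0.15, 0, -3, -20, 0, -0.15, 0, -3, -20, 0, -0.15, 0, -3, -20, 0, -0.15, 0, -3, -20, 0, -0.15, 0, -3, -20, 0, -0.15, 0, -2, -20, 0, -0.15, 0, 0, 0, 0, -0.15, 0, 0, 0, 0, -0.13, 0, 0, 0, 0, 0, 0]
}}

```text
clock: 7.65
eef_pos: [482.0, 101.7, 229.5]
eef_rot: [3.141, 0.0, 1.651]
wrist_force: [0.2, -0.5, -0.3]
finger_gap: 94.0
finger_force: 0.0
```

```bash
python3 - <<'E'
from h import *
s=manip.read_state();print(s["eef_pos"],s["eef_rot"],s["clock"])
i=info("wrist"); p,d=manip.camera("wrist"); np.savez("w2.npz",p=p,d=d); cv2.imwrite("pics/w2.png",p)
P=pts(i,d)
m=((P[...,2]>70)&(P[...,2]<82)&(abs(P[...,0]-482)<30)&(abs(P[...,1]-101)<30)); q=P[m]
print("nut",m.sum(),np.median(q,0),cv2.minAreaRect(q[:,:2].astype(np.float32)))
h=cv2.cvtColor(p,cv2.COLOR_BGR2HSV); b=((h[...,0]>10)&(h[...,0]<30)&(h[...,1]>110)&(abs(P[...,0]-482)<40)&(abs(P[...,1]-101)<40))
v,u=np.where(b); rr=np.array([ray(i,x,y,58)[:2] for x,y in zip(u,v)],np.float32); print("washer",cv2.minEnclosingCircle(rr))
v,u=np.where(m);print(u.mean(),v.mean()); c=(int(u.mean()),int(v.mean()))
cr=p[c[1]-45:c[1]+45,c[0]-45:c[0]+45]
k=((P[...,2]>84)&(P[...,2]<104)&(abs(P[...,0]-505)<40)&(abs(P[...,1]-259)<40))
if k.sum()>50: print("bar",cv2.minAreaRect(P[k][:,:2].astype(np.float32)))
cv2.imwrite("pics/w2c.png",np.hstack([cv2.resize(cr,(400,400),interpolation=cv2.INTER_CUBIC),cv2.resize(p[:300],(400,400))[:]]))
E
```

```text
[482.00219919 101.74568014 229.51850076] [3.14148492e+00 3.60588741e-05 1.65057541e+00] 7.65
nut 495 [485.64849646 103.65513858  73.61046832] ((485.6189880371094, 102.77687072753906), (23.710371017456055, 21.938941955566406), 5.12444543838501)
washer ((484.5633850097656, 103.30473327636719), 19.55809211730957)
285.1212121212121 202.610101010101
bar ((508.4728088378906, 258.75811767578125), (41.953269958496094, 8.275975227355957), 2.170916795730591)
```

View pics/w2c.png

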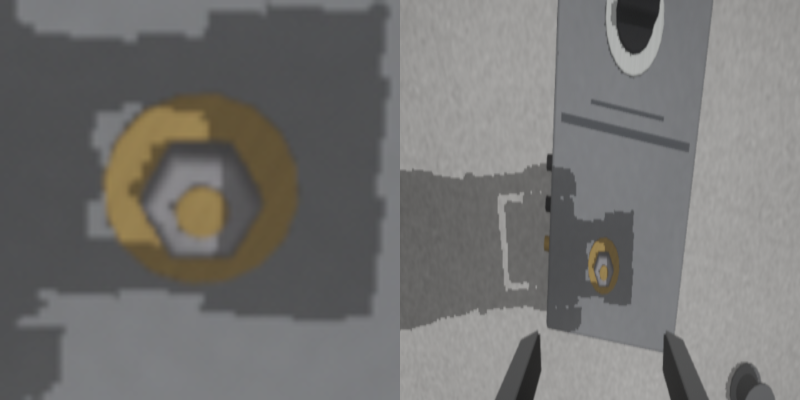

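The crop shows the nut with its flats horizontal in the wrist image. That puts its flat normals at about 95° in the world, with the nut centred near (485,103).

{"fn": "step_arm", "kwargs": {
  "series": [2, -40, 3, 0, 0, 2, -40, 3, 0, 0, 2, -40, 3, 0, 0, 2, -40, 3, 0, 0, 2, -40, 3, 0, 0, 2, -40, 3, 0, 0, 2, -40, 3, 0, 0, 2, -40, 3, 0, 0, 2, -40, 3, 0, 0, 0, -32, 3, 0, 0, 0, 0, 0, 0, 0]
}}

```text
clock: 9.07
eef_pos: [499.7, -291.7, 259.1]
eef_rot: [-3.141, -0.0, 1.65]
wrist_force: [0.8, -0.1, -0.2]
finger_gap: 94.2
finger_force: 0.0
```

```bash
cat > drv.py <<'E'
from h import *
def drivers(i,p,d,cs):
    P=pts(i,d)
    for n,x,y in cs:
        m=((P[...,2]>66)&(P[...,2]<84)&(np.hypot(P[...,0]-x,P[...,1]-y)<25)).astype(np.uint8)
        k,l,st,c=cv2.connectedComponentsWithStats(m)
        if k<2: print(n,"none");continue
        l=(l==1+st[1:,4].argmax())&(P[...,2]>69)
        v,u=np.where(l); rr=np.array([ray(i,a,b,75)[:2] for a,b in zip(u,v)])
        hull=cv2.convexHull(rr.astype(np.float32))[:,0]
        a=np.radians(np.arange(0,60,1.)); w=[]
        for t in a:
            e=[np.ptp(hull@[np.cos(t+k*np.pi/3),np.sin(t+k*np.pi/3)]) for k in range(3)]; w.append(sum(e)/3)
        print(n,l.sum(),"c",cv2.minEnclosingCircle(hull)[0],np.median(P[l],0).round(1),"flat normal deg",np.degrees(a[np.argmin(w)]),min(w),max(w))
E
python3 - <<'E'
from drv import *
s=manip.read_state();print(s["eef_pos"],s["eef_rot"],s["clock"])
i=info("wrist"); p,d=manip.camera("wrist"); np.savez("w3.npz",p=p,d=d); cv2.imwrite("pics/w3.png",p)
drivers(i,p,d,[("d1",467,-142),("d2",518,-233),("d3",513,-333)])
E
```

```text
[ 499.72306786 -291.69855077  259.10037483] [-3.14124230e+00 -1.04702310e-04  1.65032969e+00] 9.075
d1 761 c (470.5744934082031, -147.4639892578125) [ 470.6 -147.6   75.7] flat normal deg 58.00000000000001 24.557242807963572 27.488943662434973
d2 578 c (523.7950439453125, -239.07833862304688) [ 523.6 -239.    75.6] flat normal deg 35.0 23.856149228735926 26.569852586007244
d3 488 c (517.6412353515625, -339.826416015625) [ 517.3 -339.3   75.6] flat normal deg 57.00000000000001 25.011059998119126 27.757766898889468
```

View pics/w3.png

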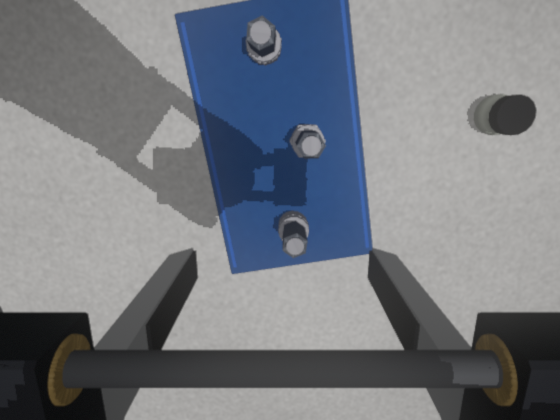

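The view shows three drivers at pixels (261,33), (310,142) and (294,245). I'll grasp the middle one (d2) first, at tool yaw 65°.

{"fn": "step_arm", "kwargs": {
  "series": [6, 13, -20, -0.13, 0, 6, 13, -20, -0.13, 0, 6, 13, -20, -0.13, 0, 6, 13.5, -20, -0.126, 0, 0, 0, -30, 0, 0, 0, 0, -30, 0, 0.3, 0, 0, -30, 0, 0.3, 0, 0, -19, 0, 0.3, 0, 0, -10, 0, 0.6, 0, 0, 0, 0, 0.9, 0, 0, 0, 0, 1, 0, 0, 0, 0, 1, 0, 0, 0, 0, 1, 0, 0, 0, 0, 1, 0, 0, 0, 0, 1, 0, 0, 0, 0, 1, 0, 0, 0, 0, 1],
  "squeeze": 40
}}

```text
clock: 11.25
eef_pos: [524.3, -237.8, 61.0]
eef_rot: [3.141, 0.0, 1.134]
wrist_force: [-0.7, 0.8, 5.7]
finger_gap: 23.9
finger_force: 40.0
```

{"fn": "step_arm", "kwargs": {
  "series": [0, 0, 15, 0, 1, 0, 0, 30, 0, 1, 0, 0, 30, 0, 1, 0, 0, 20, 0, 1, -4, 38, 0, 0, 1, -4, 38, 0, 0, 1, -4, 38, 0, 0, 1, -4, 38, 0, 0, 1, -5, 38, 0, 0, 1, -5, 38, 0, 0, 1, -5, 38, 0, 0, 1, -5, 38, 0, 0, 1, -3, 38, 0, 0, 1, 0, 0, 0, 0, 1, 0, 0, -10, 0, 1, 0, 0, -6, 0, 1, 0, 0, 0, 0, 1]
}}

```text
clock: 13.38
eef_pos: [484.8, 103.6, 138.8]
eef_rot: [-3.14, 0.001, 1.133]
wrist_force: [-0.5, 1.4, -0.6]
finger_gap: 24.1
finger_force: 40.0
```

{"fn": "step_arm", "kwargs": {
  "series": [1, 0.5, -2, 0, 1, 0, 0, -2, 0, 1, 0, 0, -2, 0, 1, 0, 0, -2, 0, 1, 0, 0, -2, 0, 1, 0, 0, -2, 0, 1, 0, 0, 0, 0, 1]
}}

```text
clock: 14.25
eef_pos: [486.0, 104.8, 127.3]
eef_rot: [-3.141, 0.0, 1.134]
wrist_force: [-0.1, -0.1, -0.7]
finger_gap: 23.7
finger_force: 40.0
```

{"fn": "step_arm", "kwargs": {
  "series": [0, 0, -2, 0, 1, 0, 0, -2, 0, 1, 0, 0, -2, 0, 1, 0, 0, 0, 0, 1]
}}

```text
clock: 14.75
eef_pos: [485.9, 104.8, 121.2]
eef_rot: [-3.141, 0.0, 1.134]
wrist_force: [-0.3, 0.4, -1.6]
finger_gap: 23.8
finger_force: 40.0
```

{"fn": "step_arm", "kwargs": {
  "series": [0, 0, -2, 0, 1, 0, 0, -2, 0, 1, 0, 0, -2, 0, 1, 0, 0, -1.5, 0, 1, 0, 0, 0, 0, 1]
}}

```text
clock: 15.38
eef_pos: [486.0, 104.8, 114.4]
eef_rot: [3.141, -0.0, 1.134]
wrist_force: [-3.4, -0.2, 7.4]
finger_gap: 23.5
finger_force: 40.0
```

Contact came at the expected seat height (TCP about 114). I'll add a slight push, then check the seat and the knob by camera.

{"fn": "step_arm", "kwargs": {
  "series": [0, 0, -1, 0, 1, 0, 0, -0.5, 0, 1, 0, 0, 0, 0, 1, 0, 0, 0, 0, 1]
}}

```text
clock: 15.88
eef_pos: [486.1, 104.9, 114.3]
eef_rot: [3.141, -0.0, 1.134]
wrist_force: [-12.0, -0.8, 24.4]
finger_gap: 23.6
finger_force: 40.0
```

```bash
python3 - <<'E'
from h import *
s=manip.read_state();print(s["eef_pos"],s["wrist_force"],s["moment"],s["finger_force"])
A=[]
for n in("scene","wrist"):
    i=info(n);p,d=manip.camera(n)
    if n=="scene":
        cv2.imwrite("x.png",p); A.append(cv2.resize(p[90:230,210:350],(400,400),interpolation=cv2.INTER_CUBIC))
    else: A.append(cv2.resize(p,(400,300)))
A[1]=cv2.copyMakeBorder(A[1],0,100,0,0,cv2.BORDER_CONSTANT)
cv2.imwrite("pics/f1.png",cv2.convertScaleAbs(np.hstack(A),alpha=1.4))
i=info("top");p,d=manip.camera("top");P=pts(i,d)
k=((P[...,2]>80)&(P[...,2]<106)&(abs(P[...,0]-505)<32)&(abs(P[...,1]-260)<32))
print("bar",k.sum(),cv2.minAreaRect(P[k][:,:2].astype(np.float32)) if k.sum()>5 else 0)
cv2.imwrite("pics/f2.png",cv2.convertScaleAbs(cv2.resize(p[200:300,160:290],(780,600),interpolation=cv2.INTER_CUBIC),alpha=1.6))
E
```

```text
[486.13521943 104.86969406 114.2754578 ] [-12.03607602  -0.82560496  24.42340671] [-0.41382399  2.50339592  0.04300392] 40.012868454214185
bar 106 ((504.8097839355469, 262.6894836425781), (13.977538108825684, 41.00042724609375), 88.43570709228516)
```

View pics/f1.png

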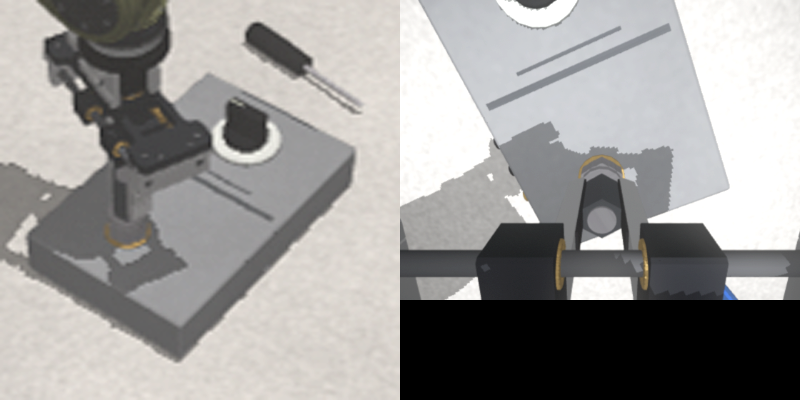

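View pics/f2.png

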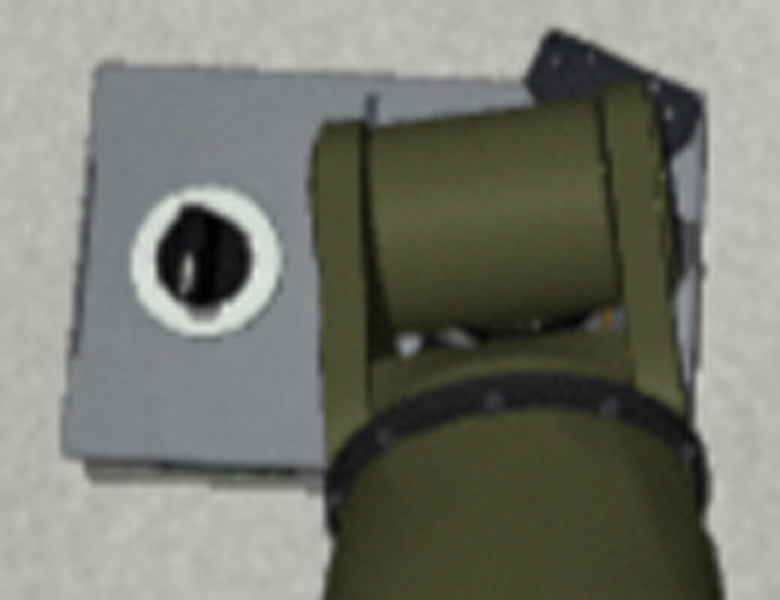

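The scene view shows the socket flush on the washer, and its mouth height works out to about 58 mm. The top view shows the knob bar at -1.6°, with its mark on the off tick. The arm still grips the driver and pushes with 24 N.

```bash
python3 -c "
from cell import manip
print(manip.sign_off())"
```

```text
the job is handed in; nothing more can be done
None
```

The knob is at its anticlockwise stop. The middle driver, the first one tried, fitted: it is pushed home on the nut and still gripped. The other two drivers and the bystanders were not touched, and the job is handed in at about 16 s.

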